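# Widen the span of a bending fixture with a seized clamp knob

## Task

Widen the span of the three-point-bend fixture: break the seized star knob of the inner support loose with a short firm twist anticlockwise, back it off about half a turn, and slide that support outward along its rail until it is home against the stop screw in the end plate, without ramming it. Then clamp it there by turning the knob clockwise by feel until it is about as tight as it was, no tighter, and let go. Leave the other support with its knob and everything else on the bench alone.

Things in the scene. Friction and masses are not known exactly. Their poses are not given: they have to be found in the camera images.
- fixture: bending fixture bolted to the bench: dark foot plate 456 x 100 x 12 mm under a steel rail 400 mm long, 48 mm wide, top 48 mm above the bench. Origin: centre of the underside; the rail runs along y, z is up. Two like supports ride on it: the one on the +y half, well short of its end plate, is to be moved; the one on the -y half stands at its own stop screw
- support (a joint): slide of the support to be moved, m: grows outward along the fixture's +y; starts at 0.000 to 0.040. It meets the stop screw somewhere between 0.088 and 0.099. Clamped it holds 25 N or more; loose it slides with 3 to 4 N of drag and stays where it is left, so a nudge can shift it off the stop screw again until it is clamped
- support_end (a point): middle of the flat outer (+y) end face of the support to be moved, 60 mm above the bench, 35 mm outward of the knob's axis. The support is a steel saddle 120 mm long, 67 mm wide, its top 69 mm above the bench; on its inner end an upright with a 12 mm cross roller, top 117 mm above the bench, begins 67 mm inward (-y) of the knob's axis
- stop: steel end plate at the rail's +y end, 62 mm wide, 10 mm thick, top 70 mm above the bench. Origin: middle of the top edge of its inner face; axes as the fixture's (y outward). Through it runs the stop screw, 10 mm thick with a domed tip, 60 mm above the bench, that the support's end face must meet; it sticks out 3 to 14 mm inward of the plate and is not measured: find it by touch (over 30 N is ramming)
- knob (a joint): angle of that support's clamp knob, rad: grows as it is loosened (anticlockwise from above). At 0 it is tight and stuck: about 0.5 N m breaks it loose; this fades out by 0.36, then it turns freely (0.07 N m) up to 4.6. At the outer end it bites 0.04 to 0.6 rad earlier than at the start: not 0 but the feel tells when it is tight (about 0.35 rad after the first bite, 0.6 to 0.8 N m)
- knob_grip (a point): centre of that knob's black head, on its vertical axis, 95 mm above the bench (it does not rise); 24 mm high. Six round lobes: 44 mm over opposite lobes, 40 mm over opposite hollows. At knob angle 0 one lobe points along the fixture's x axis; the point's x axis follows that lobe. The saddle's top is 14 mm under the head. Fingers pinching two hollows at 12 to 15 N slip over the lobes when about tight enough
- foot: foot of that knob's clamp screw, hidden inside the saddle under the knob: it presses on the rail, or near the end plate on a hardened strip 0.1 to 1.5 mm proud of the rail (not measured). It presses with about 50 N when tight as at the start, 0 when backed off; it gains about 20 N per 0.1 rad once it bites. Origin: on the knob's axis; it rises 2.5 mm per rad
- knob2 (a joint): angle of the other support's knob, rad; tight, to be left alone
- support2_mid (a point): middle of the top of the other support's saddle, to be left alone
- caliper: bystander: sliding caliper 230 mm long lying before the fixture; origin at the middle of its beam's underside
- hex_key: bystander: L-shaped hex key 110 mm long; origin at the middle of its long arm
- oil_bottle: bystander: small white bottle, 38 mm wide, 95 mm tall, behind the fixture; origin under its centre
- loading_nose: bystander: steel loading nose, 60 x 34 x 40 mm, behind the fixture; origin under its centre
- platen: bystander: steel compression disc of 70 mm with a 24 mm spigot, 50 mm tall; origin under its centre
- specimen0: bystander: cream plastic test bar 80 x 10 x 4 mm behind the fixture; origin under its centre
- specimen1: bystander: another such test bar; origin under its centre
- pen_cup: bystander: dark cup with pens, 76 mm wide, about 155 mm tall; origin under its centre

How it is judged (in metres and radians):
On the way, in this order (a step that is already met when the one before it is completed fails the run):
1. the knob is backed off nearly half a turn (past 2.6 rad) while the support still stands short of the stop screw (value of joint knob above 2.6 rad and y of stop_screw_c0 in the frame of support_end above 0.008 m), for 0.1 s.
2. the support meets the stop screw (within 1.5 mm) with the knob still loose (past 1.2 rad) (y of stop_screw_c0 in the frame of support_end below 0.0065 m and value of joint knob above 1.2 rad), for 0.2 s.
At the end, for the whole second after the job is handed in: the support's end face is within 1.5 mm of the stop screw's tip; its clamp is about as tight as it was (the clamp's foot presses with 25 to 76 N; it was about 50 N) and the knob is at rest; the other support, its knob and the bystanders are where they were (y of stop_screw_c0 in the frame of support_end below 0.0065 m and contact force between foot and anything else between 25 and 76 N and velocity of joint knob between -0.05 and 0.05 rad/s); the robot touches nothing.
It fails at once if the support is rammed or pressed against the stop screw with more than 30 N (contact force between stop_screw_c0 and anything else above 30 N).
It fails at once if the knob is overtightened: the clamp's foot presses with more than 95 N, nearly twice what it was (contact force between foot and anything else above 95 N).
It fails at once if the other support is shifted by more than 3 mm or its knob turned by more than 0.2 rad (distance of support2_mid from where it was at the start of the episode above 0.003 m or value of joint knob2 above 0.2 rad or value of joint knob2 below -0.2 rad).
It fails at once if a bystander is shifted by more than 15 mm (distance of any of caliper, hex_key, oil_bottle, loading_nose, platen, specimen0, specimen1, pen_cup from where it was at the start of the episode above 0.015 m).
It also fails if it takes over 67 s, if anything falls off the work surface, if the arm or the gripper's body presses on something with over 40 N, if the wrist force passes 120 N, or if a joint passes its speed limit or range.

## Robot

A 6-joint arm with a two-finger parallel gripper is mounted at the origin on the work surface. World frame = base frame: x ahead of the robot, y to its left, z up, the work surface at z = 0. Lengths are in m, angles in degrees, forces in N, time in s.
With the tool pointing down it reaches from about 0.325 to 0.85 m from the base axis. Payload 15.5 kg.
Tool frame: the origin (TCP) lies midway between the tips of the shut fingers; the grasp point (between the pads) lies 19 mm behind it; x points along the fingers, z is the direction in which the jaws open and shut, and the axes are right-handed (so a half turn about x gives the same grasp; the last joint's range is limited). The gripper opens to 91 mm and grips with 3 to 60 N. Pads are 32 mm wide; open, the fingers measure 118 mm over their backs; the gripper's body (76 mm by 178 mm) begins 60 mm behind the grasp point.
Start: joints at [61.507, 28.281, 77.091, -0, 74.628, -5.472], TCP at [0.244, 0.575, 0.214] pointing down, gripper open.
Joint ranges: [-166.48, 166.48], [-47.26, 123.95], [12.59, 153.08], [-70.14, 250.14], [6.76, 159.57], [-176.63, 176.63]. Speed limits (degrees/s): [108.29, 108.29, 147.25, 172.46, 172.46, 172.46].

## Interface

Orientations are given as a 3x3 rotation matrix whose columns are the frame's x, y, z axes.
In Python, from workcell import manip gives the robot as it stands.
- The arm moves only by the tool apply_moves, never from a script. Its argument "commands" is one flat list of numbers, 5 for each row, row after row: the shift along the tool's x, y, z in units of 60 mm (1.0 is 60 mm), then the turn about the tool's x in units of 10 degrees (1.0 is 10 degrees), then the opening, from 0 (shut) to 1 (fully open). In form: [dx, dy, dz, twist, grip, dx, dy, dz, twist, grip, ...]. A call has 1 to 8 rows; each row is the pose to reach, as a shift and turn from the pose commanded when the call began, along the tool's axes at that moment; what a row does not reach only later rows make up. A row lasts 1/8 s, in which the tool goes at most 62.5 mm and 10.7 degrees, less where a joint would pass 70% of its speed; a pose out of reach is approached as far as the arm can. A call with a gripper value outside its range is refused whole. The fingers move at their own pace and stop on an object; "force" is the grip in N (left out, the last holds). Time passes only in rows, so rows that repeat a pose let the fingers close. It gives the time, the measured TCP pose, the force and the opening at its end, in the units of the state.
- manip.get_obs(): the state, without advancing time (a new reading comes with each control period).
- manip.grab_frame(name): name is "scene" or "top"; returns the picture (480x640x3 uint8, blue, green, red); there is no depth.
- manip.camera_params(name): a dict with "K" (3x3 intrinsics, pixels), "dist" ([k1, k2, p1, p2, k3] as OpenCV has them; the pictures are not rectified), "rvec" (rotation vector, rad) and "tvec" (3), from world to camera coordinates, as OpenCV has them. Camera axes: x right, y down, z forward; pixel columns grow to the right and rows downward; lengths in m; the calibration is good to about 2 mm. A picture is of the moment at which its call begins. camera_params takes no time and is no camera call.
- manip.sign_off(): hands the job in, once; it reports no verdict.
Trained networks look in the newest picture that a camera, given by its name, has taken for a name from the list of things; names that differ only in an ending like _2 or _b are one class to them, and where a whole thing is asked for, a point or a joint stands for the part that bears it (a point fixed in the world has none). Each returns a list of dicts, best first, with "confidence" (0 to 1); they miss things now and then, are a little off and sometimes report something else, mostly with a low value. They report only what shows in the picture. A call takes as long as a camera call.
- manip.cut_out(camera, target): "mask" (480x640 bool, what is visible of it) and "extent" ([left, top, right, bottom] in pixels, round what is visible of it).
- manip.place_of(camera, target): "point" ([column, row] in pixels: a listed point, or the origin of a listed thing).
The state is a dict: "t": time; "q": joint angles; "dq": joint speeds; "effort": joint torques, N m; "eef_pos": TCP position; "eef_rot": TCP orientation; "wrist_force": force on the tool from outside, world axes, zero at the start; "wrist_torque": the same for the moment, N m; "grip_width": opening from 0.0 (shut) to 1.0 (fully open).
Only numpy, scipy, OpenCV 4.12 (cv2) and the standard library are available. Lean on these libraries where they do the work, as an engineer would, in place of code of your own. Each camera call takes 0.05 s, during which the arm holds its last target. There are 200 camera calls.

## Working session

There is one attempt and no reset: what is moved stays moved. The work goes in short steps, Python scripts to look and compute and a tool call to move; the robot and the scene stay as the last step left them, time stands still between calls to the robot, and variables do not carry over. Pictures are saved under pics/ and viewed, about 8 in all and at most 12, crops included, and the job is handed in when it is done.

Besides the shell and the picture viewer there is one more tool, called after ">>>" as name(argument=value, ...) on one line, values as JSON. apply_moves: Moves the arm, as the interface text tells. Its arguments: {"type":"object","properties":{"commands":{"type":"array","items":{"type":"number"}},"force":{"type":"number"}},"required":["commands"]}

```bash
mkdir -p pics; cat > h.py <<'E'
from workcell import manip
import numpy as np, cv2
def ray(cam,px):
    p=manip.camera_params(cam);K=np.array(p["K"]);R=cv2.Rodrigues(np.array(p["rvec"],float))[0];t=np.array(p["tvec"],float).ravel()
    u=cv2.undistortPoints(np.array([[px]],float),K,np.array(p["dist"],float)).ravel()
    return -R.T@t, R.T@np.array([u[0],u[1],1.])
def at(cam,px,z):
    o,d=ray(cam,px); return o+d*(z-o[2])/d[2]
def proj(cam,P):
    p=manip.camera_params(cam)
    return cv2.projectPoints(np.array(P,float).reshape(-1,1,3),np.array(p["rvec"],float),np.array(p["tvec"],float),np.array(p["K"]),np.array(p["dist"],float))[0].reshape(-1,2)
E
python3 - <<'E'
from h import *
np.set_printoptions(precision=4,suppress=True)
Z=dict(knob_grip=.095,support_end=.06,stop=.07,fixture=0,support2_mid=.069)
for c in("top","scene"):
    im=manip.grab_frame(c);cv2.imwrite(f"pics/{c}0.png",im)
    print(c,ray(c,(320,240))[0])
    for n in Z:
        for r in manip.place_of(c,n)[:2]: print(n,np.round(r["point"],1),round(r["confidence"],2),at(c,r["point"],Z[n]))
o=manip.get_obs();print(o)
E
```

```text
top [0.3183 0.025  1.2786]
knob_grip [311.6 232.9] 0.58 [0.5637 0.016  0.095 ]
support_end [298.3 234.9] 0.85 [0.5667 0.0482 0.06  ]
support_end [384.3 297. ] 0.18 [ 0.4111 -0.1534  0.06  ]
stop [267.2 224.9] 0.63 [0.5912 0.1225 0.07  ]
fixture [347.7 243.7] 0.83 [ 0.5531 -0.0759  0.    ]
fixture [492.7 280.6] 0.45 [ 0.4499 -0.4373  0.    ]
support2_mid [395.  243.3] 0.77 [ 0.5387 -0.1847  0.069 ]
scene [ 0.909  -0.6371  0.9791]
knob_grip [349.9 308. ] 0.67 [ 0.7002 -0.1125  0.095 ]
knob_grip [318.5 245.2] 0.63 [0.5681 0.0064 0.095 ]
support_end [328.8 243.5] 0.81 [0.5738 0.0471 0.06  ]
stop [346.4 218.3] 0.6 [0.5805 0.129  0.07  ]
stop [403.3 170.4] 0.22 [0.6423 0.3499 0.07  ]
fixture [296.5 293. ] 0.74 [ 0.5508 -0.0739  0.    ]
support2_mid [260.1 313.6] 0.74 [ 0.5329 -0.1929  0.069 ]
support2_mid [346.  322.2] 0.54 [ 0.7014 -0.1318  0.069 ]
{'t': 0.6, 'q': array([61.5056, 28.2801, 77.091 ,  0.0012, 74.6265, -5.4719]), 'dq': array([-0.0522, -0.0233,  0.0141,  0.0154, -0.0382,  0.1637]), 'effort': array([  0.0014, -87.8326, -38.2142,   0.0704,   0.0439,  -0.    ]), 'eef_pos': array([0.2444, 0.5752, 0.2139]), 'eef_rot': array([[ 0.    , -0.9203,  0.3911],
       [ 0.    ,  0.3911,  0.9203],
       [-1.    ,  0.    ,  0.    ]]), 'wrist_force': array([ 0.9682,  0.4516, -0.4194]), 'wrist_torque': array([ 0.0623, -0.0342, -0.0368]), 'grip_width': 0.9997325327399871}
```

```bash
python3 - <<'E'
import cv2
a=cv2.imread("pics/top0.png")[150:330,200:440];cv2.imwrite("pics/t.png",cv2.resize(a,None,fx=3.3,fy=3.3,interpolation=cv2.INTER_CUBIC))
b=cv2.imread("pics/scene0.png")[130:400,190:510];cv2.imwrite("pics/s.png",cv2.resize(b,None,fx=2.2,fy=2.2,interpolation=cv2.INTER_CUBIC))
E
```

```text
(no output)
```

View pics/t.png

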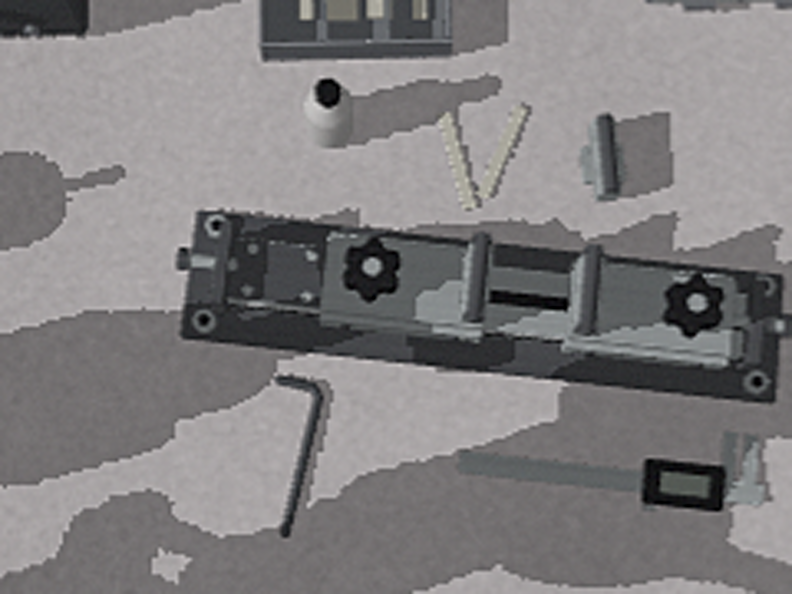

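View pics/s.png

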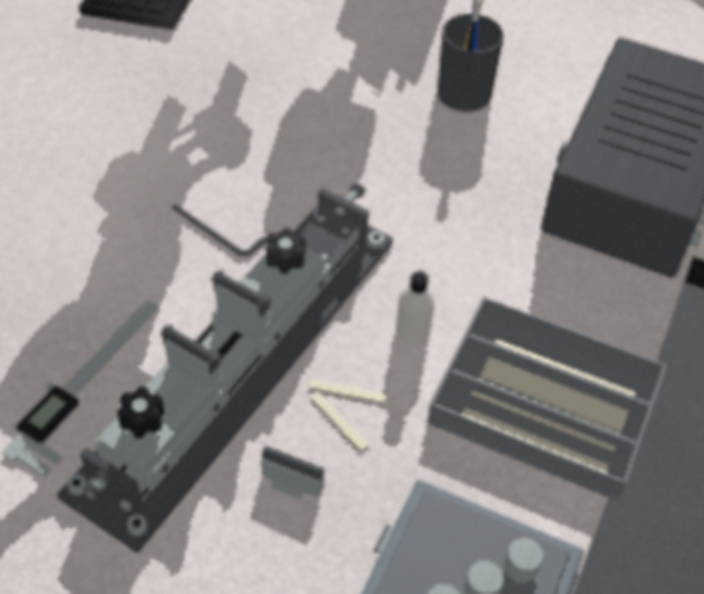

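```bash
python3 - <<'E'
from h import *
np.set_printoptions(precision=4,suppress=True)
f=lambda x,y:(200+x/3.3,150+y/3.3)
C=[at("top",f(*p),.012) for p in[(197,211),(782,273),(775,402),(182,338)]]
c=np.mean(C,0);d=(C[0]-C[1])/2+(C[3]-C[2])/2;print("corners",c,d,np.linalg.norm(d),"yaw",np.degrees(np.arctan2(-d[0],d[1])))
g=lambda x,y:(190+x/2.2,130+y/2.2)
D=[at("scene",g(*p),.012) for p in[(392,240),(140,548)]];print("scene edge",D)
for n in("knob_grip","knob2"):
  for cam in("top","scene"):
    for r in manip.cut_out(cam,n)[:2]:
        m=r["mask"];q=np.argwhere(m).mean(0)[::-1];print(n,cam,r["confidence"],r["extent"],q,at(cam,q,.097))
print(at("top",f(372,267),.107),at("scene",g(285,243),.107))
print(at("top",f(694,303),.107),at("scene",g(140,405),.107))
E
```

```text
corners [ 0.5539 -0.0723  0.012 ] [0.0598 0.4485 0.    ] 0.45243806547510457 yaw -7.599707533698418
scene edge [array([0.6371, 0.1387, 0.012 ]), array([ 0.5779, -0.3048,  0.012 ])]
knob_grip top 0.72 [302.8, 220.5, 319.3, 239.7] [311.6381 231.3048] [0.5671 0.0158 0.097 ]
knob_grip scene 0.8 [310.3, 234.3, 330.6, 259.2] [319.7987 244.104 ] [0.57   0.0091 0.097 ]
knob_grip scene 0.26 [373.2, 250.2, 387.5, 290.3] [378.674  270.7812] [ 0.7165 -0.001   0.097 ]
knob2 top 0.8 [401.9, 235.3, 422.7, 253.8] [409.168 242.232] [ 0.5353 -0.2135  0.097 ]
knob2 top 0.6 [302.7, 224.0, 320.8, 243.5] [311.8707 231.6164] [0.5663 0.0153 0.097 ]
knob2 scene 0.63 [243.7, 307.3, 263.9, 329.5] [253.7527 317.4837] [ 0.5378 -0.2201  0.097 ]
knob2 scene 0.52 [307.2, 235.6, 328.4, 253.0] [319.4306 243.7189] [0.5688 0.0097 0.097 ]
[0.5659 0.0133 0.107 ] [0.5686 0.0109 0.107 ]
[ 0.5344 -0.2142  0.107 ] [ 0.5377 -0.2182  0.107 ]
```

>>> apply_moves(commands=[0, -1, -0.76, 1, 0.7, 0, -2, -1.52, 2, 0.7, 0, -3, -2.27, 3, 0.7, 0, -4, -3.03, 4, 0.7, 0, -5, -3.79, 5, 0.7, 0, -6, -4.55, 6, 0.7, 0, -7, -5.3, 7, 0.7, 0, -8, -6.06, 8.2, 0.7])

```text
t: 1.8
eef_pos: [0.494, 0.1396, 0.2142]
eef_rot: [[0.001, 0.244, 0.97], [0.0, 0.97, -0.244], [-1.0, 0.0, 0.001]]
wrist_force: [1.6, 1.0, -0.6]
grip_width: 0.699
```

>>> apply_moves(commands=[0, 0, 0, 1, 0.7, 0, 0, 0, 2, 0.7, 0, 0, 0, 3, 0.7, 0, 0, 0, 4, 0.7, 0, 0, 0, 5, 0.7, 0, 0, 0, 6, 0.7, 0, 0, 0, 7, 0.7, 0, 0, 0, 8.26, 0.7])

```text
t: 2.8
eef_pos: [0.4932, 0.1415, 0.214]
eef_rot: [[0.0, 0.996, -0.085], [-0.0, -0.085, -0.996], [-1.0, 0.0, 0.0]]
wrist_force: [0.0, -0.2, -0.5]
grip_width: 0.701
```

```bash
python3 - <<'E'
from h import *
o=manip.get_obs();R=o["eef_rot"];print(o["t"],o["eef_pos"],np.degrees(np.arctan2(R[1,2],R[0,2])),o["q"][5],o["wrist_force"],o["wrist_torque"])
E
```

```text
2.8 [0.49315879 0.14146561 0.21397629] -94.84746305229552 104.18569100533881 [ 0.02379259 -0.16136823 -0.45646286] [-0.00482284  0.15129476  0.00228278]
```

>>> apply_moves(commands=[0, 0.5, 0.66, 0, 0.7, 0, 1, 1.32, 0, 0.7, 0.3, 1.507, 1.976, 0, 0.7, 0.9, 1.507, 1.976, 0, 0.7, 1.45, 1.507, 1.976, 0, 0.7, 1.45, 1.507, 1.976, 0, 0.7, 1.45, 1.507, 1.976, 0, 0.7])

```text
t: 3.68
eef_pos: [0.5746, 0.0162, 0.1281]
eef_rot: [[0.001, 0.997, -0.078], [-0.0, -0.078, -0.997], [-1.0, 0.001, 0.0]]
wrist_force: [0.1, 0.2, 0.6]
grip_width: 0.699
```

```bash
python3 - <<'E'
from h import *
o=manip.get_obs();R=o["eef_rot"];print(o["t"],o["eef_pos"],np.degrees(np.arctan2(R[1,2],R[0,2])),o["q"],o["wrist_force"],o["wrist_torque"])
T=np.zeros((300,1))
a=manip.grab_frame("scene")[185:305,250:390];b=manip.grab_frame("top")[180:300,230:370]
cv2.imwrite("pics/c.png",cv2.resize(np.vstack([np.hstack([a,b])]),None,fx=2.85,fy=4.5 if 0 else 2.85,interpolation=cv2.INTER_CUBIC))
for n,z in(("knob_grip",.095),("support_end",.06),("stop",.07)):
  for r in manip.place_of("scene",n)[:1]:print(n,r["point"],r["confidence"],at("scene",r["point"],z))
print(proj("scene",o["eef_pos"]),proj("top",o["eef_pos"]))
E
```

```text
3.675 [0.57460584 0.01624243 0.12812384] -94.49666191742004 [-4.33139707e+00  2.98065907e+01  9.00593776e+01 -1.26768018e-03
  6.00614929e+01  9.01658963e+01] [0.14564096 0.17115542 0.56708195] [-0.10547434  0.19692501 -0.01380134]
knob_grip [319.4, 244.4] 0.77 [0.56883695 0.00936048 0.095     ]
support_end [327.7, 247.5] 0.69 [0.57679405 0.03519448 0.06      ]
stop [344.8, 221.6] 0.76 [0.58156722 0.11758866 0.07      ]
[[322.99046159 233.51144409]] [[311.41091837 225.34319131]]
```

View pics/c.png

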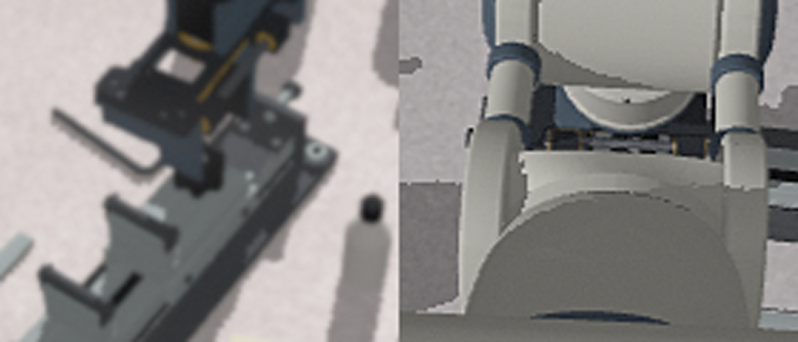

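>>> apply_moves(commands=[0, -0.121, 0.08, 0.31, 0.7, 0.4, -0.121, 0.08, 0.31, 0.7, 0.835, -0.121, 0.08, 0.31, 0.7, 0.835, -0.121, 0.08, 0.31, 0.7])

```text
t: 4.42
eef_pos: [0.5654, 0.0121, 0.076]
eef_rot: [[-0.003, 0.991, -0.132], [0.0, -0.132, -0.991], [-1.0, -0.003, 0.0]]
wrist_force: [-0.0, -1.2, 0.5]
grip_width: 0.699
```

>>> apply_moves(commands=[0, 0, 0, 0, 0.3, 0, 0, 0, 0, 0.2, 0, 0, 0, 0, 0.2, 0, 0, 0, 0, 0.2], force=15)

```text
t: 4.92
eef_pos: [0.5671, 0.0129, 0.0777]
eef_rot: [[0.002, 0.991, -0.133], [0.001, -0.133, -0.991], [-1.0, 0.002, -0.002]]
wrist_force: [0.3, 10.3, 5.2]
grip_width: 0.437
```

```bash
cat > st.py <<'E'
from h import *
np.set_printoptions(precision=4,suppress=True)
o=manip.get_obs();R=o["eef_rot"];print(o["t"],o["eef_pos"],"jaw",np.degrees(np.arctan2(R[1,2],R[0,2])),"q6",o["q"][5],o["wrist_force"],o["wrist_torque"],"g",o["grip_width"])
E
python3 st.py
```

```text
4.925 [0.5671 0.0129 0.0777] jaw -97.61840571974216 q6 92.77987513934366 [ 0.2767 10.3452  5.1663] [ 1.6573 -0.0041 -0.0412] g 0.43674314113468254
```

>>> apply_moves(commands=[0, 0, -0.015, 0, 0.2, 0, 0, -0.015, 0, 0.2, 0, 0, -0.015, 0, 0.2], force=45)

```text
t: 5.3
eef_pos: [0.5671, 0.013, 0.0777]
eef_rot: [[0.002, 0.991, -0.132], [0.0, -0.132, -0.991], [-1.0, 0.002, -0.0]]
wrist_force: [-0.2, 2.5, 5.6]
grip_width: 0.426
```

```bash
python3 st.py
```

```text
5.3 [0.5671 0.013  0.0777] jaw -97.60863613757896 q6 92.87317380633044 [-0.1918  2.4599  5.6121] [0.324  0.2068 0.0289] g 0.4264506078698206
```

>>> apply_moves(commands=[0, 0, 0, -0.7, 0.2, 0, 0, 0, -1.4, 0.2, 0, 0, 0, -2.1, 0.2, 0, 0, 0, -2.8, 0.2, 0, 0, 0, -3.5, 0.2])

```text
t: 5.92
eef_pos: [0.5673, 0.0125, 0.0776]
eef_rot: [[0.002, 0.886, 0.464], [-0.001, 0.464, -0.886], [-1.0, 0.001, 0.001]]
wrist_force: [2.2, -3.4, 0.9]
grip_width: 0.428
```

```bash
python3 st.py
```

```text
5.925 [0.5673 0.0125 0.0776] jaw -62.38344375253558 q6 57.642422261663356 [ 2.2034 -3.4132  0.9012] [-0.5409 -0.0662 -0.0748] g 0.4281672399344213
```

>>> apply_moves(commands=[0, 0, 0, -0.9, 0.2, 0, 0, 0, -1.8, 0.2, 0, 0, 0, -2.7, 0.2, 0, 0, 0, -3.6, 0.2, 0, 0, 0, -4.5, 0.2, 0, 0, 0, -5.4, 0.2, 0, 0, 0, -6.3, 0.2, 0, 0, 0, -7, 0.2], force=30)

```text
t: 6.92
eef_pos: [0.569, 0.0123, 0.0776]
eef_rot: [[0.005, -0.133, 0.991], [-0.001, 0.991, 0.133], [-1.0, -0.001, 0.005]]
wrist_force: [12.8, -3.8, -7.7]
grip_width: 0.43
```

>>> apply_moves(commands=[0, 0, 0, -0.9, 0.2, 0, 0, 0, -1.8, 0.2, 0, 0, 0, -2.7, 0.2, 0, 0, 0, -3.6, 0.2, 0, 0, 0, -4.5, 0.2, 0, 0, 0, -5.4, 0.2, 0, 0, 0, -6.3, 0.2, 0, 0, 0, -6.8, 0.2])

```text
t: 7.92
eef_pos: [0.5702, 0.0127, 0.0777]
eef_rot: [[0.007, -0.969, 0.248], [-0.0, 0.248, 0.969], [-1.0, -0.007, 0.001]]
wrist_force: [18.7, 1.1, -13.2]
grip_width: 0.43
```

```bash
python3 st.py; python3 - <<'E'
from h import *
a=manip.grab_frame("scene")[185:305,250:390]
cv2.imwrite("pics/c2.png",cv2.resize(a,None,fx=4.5,fy=4.5,interpolation=cv2.INTER_CUBIC))
E
```

```text
7.925 [0.5702 0.0127 0.0777] jaw 75.61179951857527 q6 -80.35866519877679 [ 18.7329   1.1304 -13.1595] [ 0.1182 -2.9096 -0.0782] g 0.43021988823492185
```

View pics/c2.png

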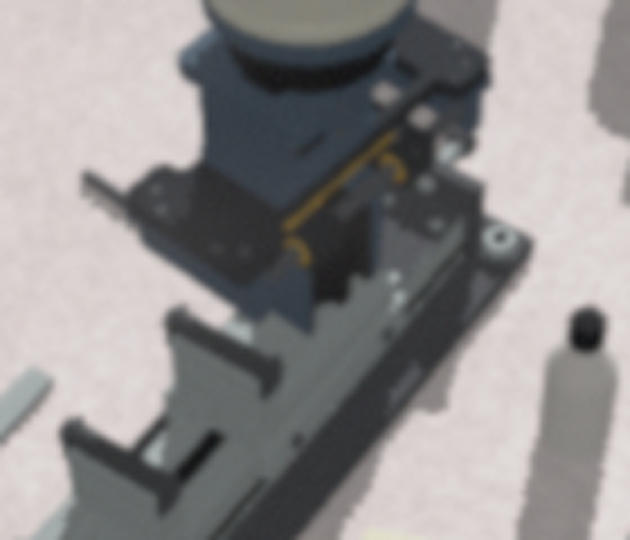

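>>> apply_moves(commands=[0.01, -0.03, 0.008, 0, 0.2, 0.01, -0.02, 0.09, 0, 0.2, 0.01, -0.01, 0.17, 0, 0.2, 0.01, 0, 0.25, 0, 0.2, 0.01, 0.01, 0.34, 0, 0.2, 0.01, 0.01, 0.34, 0, 0.2])

```text
t: 8.72
eef_pos: [0.5731, 0.0329, 0.0776]
eef_rot: [[0.004, -0.968, 0.252], [-0.0, 0.252, 0.968], [-1.0, -0.004, 0.001]]
wrist_force: [5.9, 1.2, 4.4]
grip_width: 0.429
```

```bash
python3 st.py
```

```text
8.725 [0.5731 0.0329 0.0776] jaw 75.4101472739429 q6 -78.08397422256783 [5.8885 1.2244 4.4202] [ 0.2388 -0.7792  0.0642] g 0.4289023379432763
```

>>> apply_moves(commands=[0, 0.01, 0.08, 0, 0.2, 0, 0.02, 0.17, 0, 0.2, 0, 0.03, 0.26, 0, 0.2, 0, 0.04, 0.35, 0, 0.2, 0, 0.05, 0.43, 0, 0.2, 0, 0.06, 0.52, 0, 0.2, 0, 0.07, 0.61, 0, 0.2, 0, 0.07, 0.61, 0, 0.2])

```text
t: 9.72
eef_pos: [0.5782, 0.0695, 0.0776]
eef_rot: [[0.004, -0.968, 0.252], [0.0, 0.252, 0.968], [-1.0, -0.004, 0.001]]
wrist_force: [5.3, 2.4, 5.9]
grip_width: 0.428
```

```bash
python3 st.py
```

```text
9.725 [0.5782 0.0695 0.0776] jaw 75.40991454507649 q6 -74.42758447987816 [5.3268 2.3971 5.9498] [ 0.3255 -0.6821  0.0584] g 0.4283913851214788
```

>>> apply_moves(commands=[0, 0.001, 0.01, 0, 0.2, 0, 0.002, 0.02, 0, 0.2, 0, 0.004, 0.033, 0, 0.2])

```text
t: 10.1
eef_pos: [0.5784, 0.0708, 0.0776]
eef_rot: [[0.004, -0.968, 0.252], [-0.001, 0.252, 0.968], [-1.0, -0.004, 0.0]]
wrist_force: [5.1, -4.2, 6.6]
grip_width: 0.431
```

>>> apply_moves(commands=[0, 0.001, 0.01, 0, 0.2, 0, 0.002, 0.02, 0, 0.2, 0, 0.004, 0.033, 0, 0.2])

```text
t: 10.48
eef_pos: [0.5786, 0.0728, 0.0776]
eef_rot: [[0.004, -0.968, 0.252], [-0.001, 0.252, 0.968], [-1.0, -0.004, 0.0]]
wrist_force: [4.2, -4.6, 5.2]
grip_width: 0.431
```

Drag of about 4 N while moving; no contact yet.

>>> apply_moves(commands=[0, 0.001, 0.01, 0, 0.2, 0, 0.002, 0.02, 0, 0.2, 0, 0.004, 0.033, 0, 0.2])

```text
t: 10.85
eef_pos: [0.5789, 0.0748, 0.0776]
eef_rot: [[0.004, -0.968, 0.252], [-0.001, 0.252, 0.968], [-1.0, -0.004, 0.0]]
wrist_force: [4.5, -4.4, 6.0]
grip_width: 0.434
```

>>> apply_moves(commands=[0, 0.001, 0.01, 0, 0.2, 0, 0.002, 0.02, 0, 0.2, 0, 0.003, 0.025, 0, 0.2])

```text
t: 11.22
eef_pos: [0.5791, 0.0763, 0.0776]
eef_rot: [[0.004, -0.968, 0.252], [-0.001, 0.252, 0.968], [-1.0, -0.004, 0.0]]
wrist_force: [3.7, -4.7, 5.5]
grip_width: 0.431
```

>>> apply_moves(commands=[0, 0.001, 0.01, 0, 0.2, 0, 0.002, 0.02, 0, 0.2, 0, 0.003, 0.025, 0, 0.2])

```text
t: 11.6
eef_pos: [0.5792, 0.0769, 0.0776]
eef_rot: [[0.004, -0.968, 0.252], [-0.002, 0.252, 0.968], [-1.0, -0.004, -0.001]]
wrist_force: [3.9, -13.8, 6.9]
grip_width: 0.43
```

>>> apply_moves(commands=[0, 0, 0, 0, 0.2, 0, 0, 0, 0, 0.2, 0, 0, 0, 0, 0.2], force=14)

```text
t: 11.98
eef_pos: [0.5792, 0.0769, 0.0775]
eef_rot: [[0.004, -0.968, 0.252], [-0.002, 0.252, 0.968], [-1.0, -0.004, -0.001]]
wrist_force: [3.5, -12.6, 6.5]
grip_width: 0.431
```

```bash
python3 st.py; python3 - <<'E'
from h import *
a=manip.grab_frame("scene")[165:285,270:410]
cv2.imwrite("pics/c3.png",cv2.resize(a,None,fx=5,fy=5,interpolation=cv2.INTER_CUBIC))
E
```

```text
11.975 [0.5792 0.0769 0.0775] jaw 75.40364447843956 q6 -73.55667757292021 [  3.515  -12.588    6.5242] [-2.1914 -0.5108  0.0801] g 0.43149551661466123
```

View pics/c3.png

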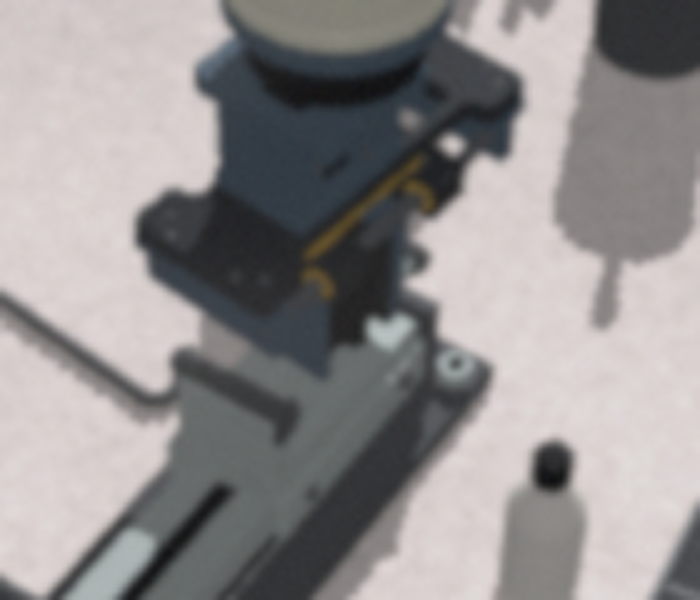

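>>> apply_moves(commands=[0, 0, -0.004, 0.9, 0.2, 0, 0.001, -0.008, 1.8, 0.2, 0, 0.003, -0.0115, 2.7, 0.2, 0, 0.005, -0.015, 3.6, 0.2, 0, 0.007, -0.018, 4.5, 0.2, 0, 0.01, -0.02, 5.4, 0.2])

```text
t: 12.78
eef_pos: [0.5782, 0.0758, 0.0775]
eef_rot: [[0.003, -0.36, 0.933], [-0.002, 0.933, 0.36], [-1.0, -0.003, 0.003]]
wrist_force: [3.0, -13.1, 7.3]
grip_width: 0.434
```

```bash
python3 st.py
```

```text
12.775 [0.5782 0.0758 0.0775] jaw 21.105298605765 q6 -19.355820590307292 [  2.99   -13.1186   7.3085] [-2.3393 -0.3712  0.015 ] g 0.4343469499380739
```

>>> apply_moves(commands=[0, 0, -0.004, 0.9, 0.2, 0, 0.001, -0.008, 1.8, 0.2, 0, 0.003, -0.0115, 2.7, 0.2, 0, 0.005, -0.015, 3.6, 0.2, 0, 0.007, -0.018, 4.5, 0.2, 0, 0.01, -0.02, 5.4, 0.2])

```text
t: 13.52
eef_pos: [0.5768, 0.076, 0.0775]
eef_rot: [[0.003, 0.543, 0.84], [-0.002, 0.84, -0.543], [-1.0, 0.0, 0.004]]
wrist_force: [3.0, -12.5, 6.9]
grip_width: 0.43
```

```bash
python3 st.py
```

```text
13.525 [0.5768 0.076  0.0775] jaw -32.89111641789391 q6 34.65771441054669 [  2.9992 -12.4561   6.8647] [-2.1738 -0.3791 -0.0362] g 0.4297495272309236
```

>>> apply_moves(commands=[0, 0, -0.0015, 0.3, 0.2, 0, 0, -0.003, 0.6, 0.2, 0, 0, -0.004, 0.9, 0.2])

```text
t: 13.9
eef_pos: [0.5766, 0.0762, 0.0775]
eef_rot: [[0.003, 0.665, 0.747], [-0.002, 0.747, -0.665], [-1.0, 0.001, 0.004]]
wrist_force: [3.0, -11.8, 6.9]
grip_width: 0.431
```

```bash
python3 st.py
```

```text
13.9 [0.5766 0.0762 0.0775] jaw -41.69765789110748 q6 43.4752956581063 [  3.0273 -11.8078   6.851 ] [-2.1091 -0.3436  0.0306] g 0.4305523292765691
```

>>> apply_moves(commands=[0, 0, -0.0015, 0.3, 0.2, 0, 0, -0.003, 0.6, 0.2, 0, 0, -0.004, 0.9, 0.2])

```text
t: 14.28
eef_pos: [0.5764, 0.0763, 0.0775]
eef_rot: [[0.003, 0.774, 0.633], [-0.002, 0.633, -0.774], [-1.0, 0.002, 0.003]]
wrist_force: [3.6, -11.4, 6.1]
grip_width: 0.428
```

```bash
python3 st.py
```

```text
14.275 [0.5764 0.0763 0.0775] jaw -50.69703347932736 q6 52.4907944495188 [  3.5905 -11.4167   6.1282] [-2.1819 -0.4014  0.0382] g 0.4276547491224475
```

>>> apply_moves(commands=[0, 0, -0.0015, 0.3, 0.2, 0, 0, -0.003, 0.6, 0.2, 0, 0, -0.003, 0.6, 0.2])

```text
t: 14.65
eef_pos: [0.5763, 0.0765, 0.0774]
eef_rot: [[0.003, 0.835, 0.55], [-0.002, 0.55, -0.835], [-1.0, 0.002, 0.003]]
wrist_force: [3.8, -12.3, 6.6]
grip_width: 0.435
```

```bash
python3 st.py
```

```text
14.65 [0.5763 0.0765 0.0774] jaw -56.65278741055862 q6 58.45925549371422 [  3.8285 -12.2773   6.5707] [-2.1503 -0.3653 -0.0886] g 0.43450434628610335
```

>>> apply_moves(commands=[0, 0, -0.0015, 0.3, 0.2, 0, 0, -0.003, 0.6, 0.2, 0, 0, -0.003, 0.6, 0.2])

```text
t: 15.02
eef_pos: [0.5762, 0.0766, 0.0775]
eef_rot: [[0.003, 0.888, 0.459], [-0.002, 0.459, -0.888], [-1.0, 0.002, 0.003]]
wrist_force: [3.4, -12.9, 8.4]
grip_width: 0.436
```

```bash
python3 st.py
```

```text
15.025 [0.5762 0.0766 0.0775] jaw -62.650871284420305 q6 64.47364956423962 [  3.3984 -12.8871   8.3524] [-2.1743 -0.4066 -0.1338] g 0.43552988018619665
```

```bash
cat > st.py <<'E'
from h import *
np.set_printoptions(precision=3,suppress=True)
F=[]
for i in range(4):
    o=manip.get_obs();R=o["eef_rot"];F.append(np.r_[o["eef_pos"]*1e3,np.degrees(np.arctan2(R[1,2],R[0,2])),o["wrist_force"],o["wrist_torque"],o["effort"][5],o["grip_width"]*91])
    if i<3: manip.grab_frame("scene")
print(o["t"],"pos,jaw,F,T,eff6,gap");print(np.mean(F,0));print(np.std(F,0))
E
python3 st.py
```

```text
15.175 pos,jaw,F,T,eff6,gap
[576.229  76.587  77.498 -62.622   3.145 -12.48    7.108  -2.202  -0.366
  -0.119   0.149  39.53 ]
[0.014 0.007 0.019 0.017 0.37  0.484 0.851 0.026 0.04  0.032 0.297 0.072]
```

>>> apply_moves(commands=[0, 0, -0.0015, 0.3, 0.2, 0, 0, -0.003, 0.6, 0.2, 0, 0, -0.003, 0.6, 0.2])

```text
t: 15.55
eef_pos: [0.5763, 0.0768, 0.0775]
eef_rot: [[0.004, 0.931, 0.364], [-0.002, 0.364, -0.931], [-1.0, 0.003, 0.003]]
wrist_force: [3.1, -11.7, 6.9]
grip_width: 0.435
```

```bash
python3 st.py
```

```text
15.7 pos,jaw,F,T,eff6,gap
[576.31   76.786  77.547 -68.615   3.564 -11.498   6.609  -2.212  -0.499
  -0.06    0.225  39.52 ]
[0.012 0.008 0.008 0.017 0.421 0.327 0.493 0.027 0.012 0.026 0.304 0.089]
```

>>> apply_moves(commands=[0, 0, -0.0015, 0.25, 0.2, 0, 0, -0.0025, 0.5, 0.2])

```text
t: 15.95
eef_pos: [0.5769, 0.0771, 0.0776]
eef_rot: [[0.005, 0.96, 0.281], [-0.002, 0.281, -0.96], [-1.0, 0.004, 0.003]]
wrist_force: [8.2, -10.1, 3.6]
grip_width: 0.442
```

```bash
python3 st.py
```

```text
16.1 pos,jaw,F,T,eff6,gap
[576.909  77.102  77.629 -73.68    7.309 -10.288   4.054  -1.862  -1.084
   0.398   0.202  39.866]
[0.02  0.01  0.009 0.073 0.679 0.443 0.283 0.048 0.09  0.119 0.796 0.196]
```

>>> apply_moves(commands=[0, 0, -0.0015, 0.25, 0.2, 0, 0, -0.0025, 0.5, 0.2])

```text
t: 16.35
eef_pos: [0.5776, 0.0773, 0.0777]
eef_rot: [[0.006, 0.98, 0.197], [-0.001, 0.197, -0.98], [-1.0, 0.006, 0.003]]
wrist_force: [10.9, -8.5, 2.1]
grip_width: 0.445
```

```bash
python3 st.py
```

```text
16.5 pos,jaw,F,T,eff6,gap
[577.575  77.297  77.718 -78.675  10.809  -9.212   1.864  -1.704  -1.693
   0.5     0.308  40.522]
[0.008 0.011 0.016 0.072 0.378 0.443 0.221 0.027 0.092 0.095 0.813 0.018]
```

>>> apply_moves(commands=[0, 0, -0.001, 0.25, 0.2, 0, 0, -0.002, 0.5, 0.2])

```text
t: 16.75
eef_pos: [0.5774, 0.0773, 0.0778]
eef_rot: [[0.006, 0.994, 0.111], [-0.002, 0.111, -0.994], [-1.0, 0.006, 0.002]]
wrist_force: [8.6, -12.3, 3.6]
grip_width: 0.458
```

```bash
python3 st.py
```

```text
16.9 pos,jaw,F,T,eff6,gap
[577.436  77.273  77.751 -83.675   9.213 -11.394   3.072  -1.974  -1.458
   0.463   0.288  41.472]
[0.004 0.005 0.007 0.071 0.472 0.631 0.754 0.039 0.08  0.082 0.83  0.136]
```

>>> apply_moves(commands=[0, 0, -0.001, 0.2, 0.2, 0, 0, -0.002, 0.4, 0.2])

```text
t: 17.15
eef_pos: [0.5774, 0.0773, 0.0778]
eef_rot: [[0.006, 0.999, 0.041], [-0.002, 0.041, -0.999], [-1.0, 0.006, 0.002]]
wrist_force: [10.2, -12.5, 3.6]
grip_width: 0.462
```

```bash
python3 st.py
```

```text
17.3 pos,jaw,F,T,eff6,gap
[577.341  77.291  77.75  -87.654   9.365 -11.89    3.901  -2.168  -1.433
   0.454   0.313  42.141]
[0.036 0.013 0.01  0.058 0.542 0.406 0.365 0.011 0.054 0.079 0.654 0.223]
```

>>> apply_moves(commands=[0, 0.018, 0.021, 0, 0.55, 0, 0.018, 0.021, 0, 0.55, 0, 0.018, 0.021, 0, 0.55, 0, 0.018, 0.021, -0.5, 0.55, 0, 0.018, 0.021, -1.05, 0.55, 0, 0.018, 0.021, -1.05, 0.55])

```text
t: 18.05
eef_pos: [0.5753, 0.0774, 0.0762]
eef_rot: [[-0.0, 0.975, 0.223], [0.0, 0.223, -0.975], [-1.0, -0.0, -0.0]]
wrist_force: [-0.4, 0.0, -0.8]
grip_width: 0.551
```

```bash
python3 st.py;python3 - <<'E'
from h import *
a=manip.grab_frame("scene")[165:285,270:410]
cv2.imwrite("pics/c4.png",cv2.resize(a,None,fx=5,fy=5,interpolation=cv2.INTER_CUBIC))
E
```

```text
18.2 pos,jaw,F,T,eff6,gap
[575.389  77.401  76.179 -77.202   0.     -0.093  -0.316  -0.091   0.164
  -0.001  -0.715  50.1  ]
[0.04  0.019 0.007 0.045 0.361 0.26  0.385 0.026 0.022 0.03  0.699 0.149]
```

View pics/c4.png

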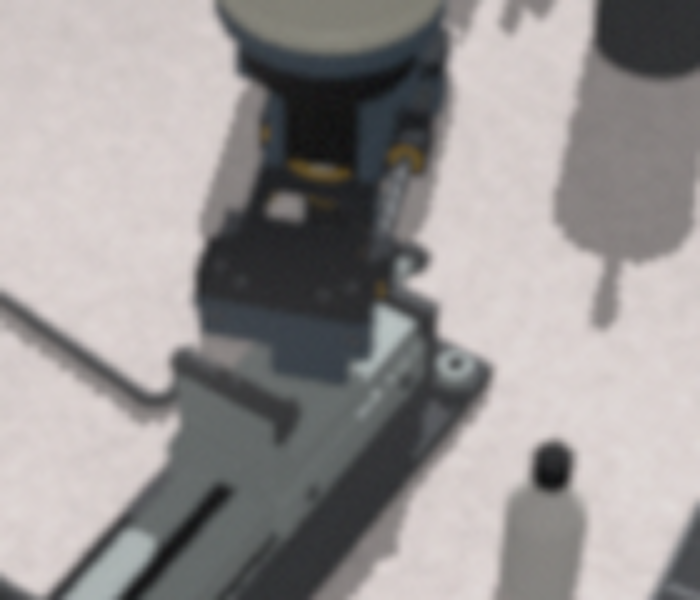

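>>> apply_moves(commands=[0, 0.032, 0.007, 0, 0.55, 0, 0.032, 0.007, 0, 0.35, 0, 0.032, 0.007, 0, 0.2, 0, 0.032, 0.007, 0, 0.2], force=14)

```text
t: 18.75
eef_pos: [0.5776, 0.0772, 0.0762]
eef_rot: [[0.0, 0.975, 0.223], [-0.0, 0.223, -0.975], [-1.0, 0.0, 0.0]]
wrist_force: [1.4, -2.3, -0.8]
grip_width: 0.443
```

```bash
python3 st.py
```

```text
18.9 pos,jaw,F,T,eff6,gap
[577.645  77.211  76.227 -77.107   1.72   -2.02   -1.216  -0.512  -0.177
   0.138   0.159  40.428]
[0.019 0.008 0.016 0.002 0.511 0.204 0.444 0.047 0.045 0.026 0.001 0.116]
```

>>> apply_moves(commands=[0, 0, 0, 0, 0.2, 0, 0, 0, 0.2, 0.2, 0, 0, 0, 0.4, 0.2, 0, 0, 0, 0.4, 0.2], force=18)

```text
t: 19.4
eef_pos: [0.5776, 0.0772, 0.0763]
eef_rot: [[0.0, 0.988, 0.153], [-0.0, 0.153, -0.988], [-1.0, 0.0, 0.0]]
wrist_force: [2.4, -4.1, -1.0]
grip_width: 0.439
```

```bash
python3 st.py
```

```text
19.55 pos,jaw,F,T,eff6,gap
[577.647  77.198  76.286 -81.203   2.539  -4.092  -1.009  -0.796  -0.328
   0.377   0.564  40.206]
[0.015 0.008 0.008 0.01  0.376 0.231 0.263 0.02  0.031 0.04  0.204 0.164]
```

>>> apply_moves(commands=[0, 0, 0, 0.2, 0.2, 0, 0, 0, 0.3, 0.2, 0, 0, 0, 0.3, 0.2])

```text
t: 19.92
eef_pos: [0.5781, 0.0772, 0.0764]
eef_rot: [[0.001, 0.995, 0.101], [-0.0, 0.101, -0.995], [-1.0, 0.001, 0.0]]
wrist_force: [5.0, -5.1, -1.8]
grip_width: 0.449
```

```bash
python3 st.py
```

```text
20.075 pos,jaw,F,T,eff6,gap
[578.037  77.227  76.362 -84.184   4.705  -4.423  -1.603  -0.715  -0.631
   0.693   0.798  40.786]
[0.022 0.018 0.012 0.005 0.386 0.469 0.194 0.013 0.019 0.023 0.11  0.16 ]
```

>>> apply_moves(commands=[0, 0, 0, 0.15, 0.2, 0, 0, 0, 0.2, 0.2, 0, 0, 0, 0.2, 0.2])

```text
t: 20.45
eef_pos: [0.578, 0.0772, 0.0764]
eef_rot: [[0.001, 0.998, 0.066], [-0.0, 0.066, -0.998], [-1.0, 0.001, 0.0]]
wrist_force: [4.0, -4.5, -0.0]
grip_width: 0.454
```

```bash
python3 st.py
```

```text
20.6 pos,jaw,F,T,eff6,gap
[577.976  77.188  76.414 -86.182   4.008  -4.337  -0.294  -0.793  -0.48
   0.652   0.701  41.212]
[0.007 0.012 0.004 0.004 0.196 0.34  0.239 0.03  0.023 0.029 0.052 0.135]
```

>>> apply_moves(commands=[0, 0, 0, 0, 0.6, 0, 0, 0, 0, 0.6, 0, 0, 0, 0, 0.6, -0.3, 0, 0, 0, 0.6, -0.8, 0, 0, 0, 0.6, -1.5, 0, 0, 0, 0.6, -2.3, 0, 0, 0, 0.6, -2.5, 0, 0, 0, 0.6])

```text
t: 21.6
eef_pos: [0.5787, 0.0775, 0.2293]
eef_rot: [[0.004, 0.998, 0.068], [0.0, 0.068, -0.998], [-1.0, 0.004, 0.0]]
wrist_force: [0.5, 0.5, 0.1]
grip_width: 0.599
```

>>> apply_moves(commands=[0, 0, -1, 0, 0.6, 0, 0, -2, 0, 0.6, 0, 0, -3, 0, 0.6, 0, 0, -4, 0, 0.6, 0, 0, -5, 0, 0.6, 0, 0, -5, 0, 0.6, 0, 0, -5, 0, 0.6, 0, 0, -5, 0, 0.6])

```text
t: 22.6
eef_pos: [0.5573, 0.3753, 0.226]
eef_rot: [[-0.001, 0.998, 0.066], [-0.0, 0.066, -0.998], [-1.0, -0.001, 0.0]]
wrist_force: [-0.2, -0.1, 0.2]
grip_width: 0.601
```

```bash
python3 st.py; python3 - <<'E'
from h import *
im=manip.grab_frame("top");a=im[190:280,240:440]
cv2.imwrite("pics/c5.png",cv2.resize(a,None,fx=4,fy=4,interpolation=cv2.INTER_CUBIC))
for n,z in(("knob_grip",.095),("support_end",.06),("stop",.07)):
  for r in manip.place_of("top",n)[:1]:print(n,r["point"],r["confidence"],at("top",r["point"],z))
E
```

```text
22.75 pos,jaw,F,T,eff6,gap
[557.387 375.445 226.181 -86.191  -0.047  -0.248  -0.076  -0.05    0.135
  -0.017  -0.009  54.529]
[0.058 0.126 0.131 0.004 0.379 1.014 0.19  0.021 0.018 0.015 0.001 0.189]
knob_grip [283.3, 228.6] 0.54 [0.57565921 0.08262478 0.095     ]
support_end [273.7, 230.6] 0.62 [0.57884436 0.10769672 0.06      ]
stop [269.7, 226.6] 0.63 [0.58680755 0.11655025 0.07      ]
```

View pics/c5.png

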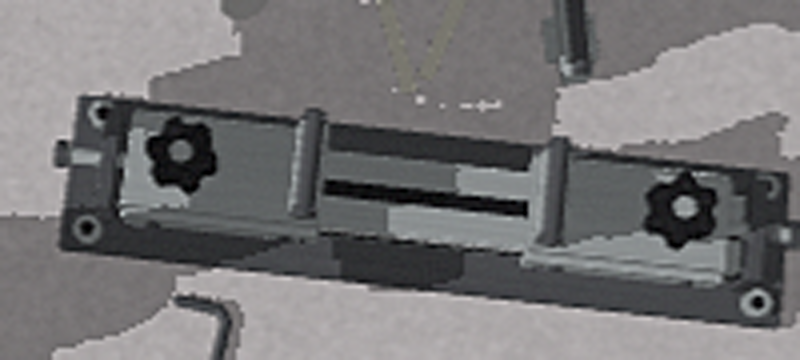

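```bash
python3 -c "
from workcell import manip
print(manip.sign_off())"
```

```text
the job is handed in; nothing more can be done
None
```

The support now stands clamped at the stop screw, and I handed the job in at about 23 s of the 67 s allowed. It reports no verdict.

- **Loosening and slide:** I broke the knob loose and backed it off about 173°. I then slid the support about 65 mm outward in small steps. The wrist force rose from about 4 N of drag to about 13 N when the support met the stop, so it pressed on the screw with roughly 9 N, well under 30 N.
- **Clamping:** At 14 N of grip the fingers slipped early, at about 0.46 N m. I let go, regripped at 18 N, which is above the suggested 12 to 15 N, and turned until they began to slip at about 0.69 N m.
- **Last checks:** After letting go the arm stood clear with no force on the wrist. The last top picture shows the support close against the end plate. The other support and the hex key look as they were; the caliper, oil bottle, platen and pen cup were out of that crop.
- **Not settled:** The two signs of tightness disagree a little. Torque suggests the foot presses with about 50 N, while the turn after first bite suggests about 35 to 40 N. Both lie within 25 to 76 N. The foot force and the last millimetre at the stop were not measured after I let go.

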